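Mix the red gel polish on the touch mixer

TASK

Get the red gel polish ready for a manicure: take the red bottle off the clear shelf, press it upright onto the rubber cup of the small white polish mixer until the sprung cup is fully down, and keep it down for about two seconds, firmly but without forcing it. Then stand the red bottle upright on the free floor of the blue tray, setting it down gently, and leave everything else as it is.

Things in the scene. Friction and masses are not known exactly. Their poses are not given: they have to be found in the camera images.
- polish_red_center (a point): red nail polish bottle, closed, upright on the shelf between others of its shape (any order, 75 mm apart); 72 mm tall, 30 to 65 g. Round red glass body 28 mm across up to 34 mm, steel collar 23 mm across up to 42 mm, then a round black cap 16 mm across up to the top, to hold it by (fingers below 42 mm meet the collar). This point is its centre, 36 mm above the foot; z runs up the bottle.
- shelf: clear shelf board 420 mm long (x) and 130 mm deep (y), held by suction cups on the low tiled wall behind it (its +y side; wall top 150 mm over the counter). Origin: underside of the board, centre; the things stand on its upper face 6 mm higher. Back flange 55 mm high, front lip 11 mm high.
- mixer: white touch mixer, fixed on suction feet, 110 x 96 mm and 62 mm high, dial and rocker switch on its front (-x) face. Origin: underside, on the vertical axis of the black rubber cup that stands above it. The cup is a shallow dish 45 mm across outside; its flat floor is 38 mm across, 4 mm below its rim. The floor stands between 78 and 90 mm above this origin when unpressed, depending on how far the cup was pushed onto its spindle: not known beforehand, it has to be felt.
- cup (a joint): how far the mixer's rubber cup is pressed down (m): 0 at rest, 0.006 fully down on its hard stop. It yields straight down against a spring, from about 4 N at first touch to about 9 N fully down, and comes back up by itself. The glass bottle is not to be pressed on it with more than 24 N.
- tray: blue tray 150 mm (x) by 120 mm (y), 12 mm high, walls 5 mm thick, fixed. Origin: underside, centre; its floor is 5 mm higher. The nail buffer lies on its +x part; the free part of the floor is centred about 25 mm to the -x side of the origin.
- buffer: pink nail buffer block, 26 x 92 x 22 mm, lying in the tray along its y axis; origin: underside, centre. Leave it there.
- polish_white_center (a point): white polish bottle with black cap, same shape as the red one; point at its centre, 36 mm up. Leave it.
- polish_blue_center (a point): dark blue polish bottle with black cap, same shape as the red one; point at its centre, 36 mm up. Leave it.
- glass_bottle_center (a point): small empty green glass bottle on the shelf's +x end, 36 mm across, 68 mm tall; point at its centre, 34 mm up. Leave it.
- swab_case: white swab case with sliding lid on the shelf's -x end, 56 x 85 x 30 mm; origin: underside, centre. Leave it.
- scraper: steel tongue scraper lying along the front of the shelf, 140 mm long, 8 mm high; origin: underside, middle. Leave it.
- brush_cover: purple toothbrush cover lying on the counter beyond the mixer, 200 x 26 x 22 mm, long along its own x; origin: underside, middle. Leave it.
- ring_holder: white ceramic ring holder, dish 90 mm across with a cone 64 mm tall, on the counter; origin: underside, centre. Leave it.
There are look-alikes about, which are no part of the job. Leave any green look-alike of the mixer alone.

How it is judged:
By the outcome, as a careful person would: the job done as asked, in the order asked, and still so for the second after the job is handed in, with the robot touching nothing.
It also fails if it takes over 72 s, if anything falls off the work surface, if the arm or the gripper's body presses on something with over 40 N, if the wrist force passes 120 N, or if a joint passes its speed limit or range.

ROBOT

A 6-joint arm with a two-finger parallel gripper is mounted at the origin on the work surface. World frame = base frame: x ahead of the robot, y to its left, z up, the work surface at z = 0. Lengths are in m, angles in rad, forces in N, time in s.
With the tool pointing down it reaches from about 0.3 to 0.825 m from the base axis. Payload 5.4 kg.
Tool frame: the origin (TCP) lies on the centre line of the jaws, within the pads' length; the fingertips stand 19 mm ahead of it and the grasp point (between the pads) is the TCP; z points along the fingers, y is the line along which they close (so a half turn about z gives the same grasp; the last joint's range is limited). The gripper opens to 92 mm and grips with 3 to 60 N. Pads are 20 mm wide; open, the fingers measure 128 mm over their backs; the gripper's body (75 mm by 189 mm) begins 69 mm behind the grasp point.
Start: joints at [1.018, 0.158, 1.597, -0, 1.386, -0.21], TCP at [0.193, 0.542, 0.234] pointing down, gripper open.
Joint ranges: [-2.91, 2.91], [-0.94, 2.29], [0.18, 2.7], [-1.29, 4.43], [0.17, 2.64], [-3, 3]. Speed limits (rad/s): [2.57, 2.57, 3.14, 3.14, 3.14, 3.14].

INTERFACE

Orientations are given as a unit quaternion [w, x, y, z].
In Python, from rig import observe, cams, workorder gives the robot as it stands. The module is installed in compiled form; this text tells all that it offers.
- The arm moves only by the tool send_rows, never from a script. Its argument "increments" is a list of rows, each an object with "translation": the shift along the tool's x, y, z in cm, a list of three; "spin": the turn about the tool's z in rad. A call has 1 to 12 rows; each row shifts and turns the commanded pose from where the row before left it, along the tool's axes as they then stand; what a row does not reach is not made up. A row lasts 1/8 s, in which the tool goes at most 62.5 mm and 10.7 degrees, less where a joint would pass 70% of its speed; a pose out of reach is approached as far as the arm can. A call is refused whole if a number of a shift passes 6.25 or a number of a turn 0.188, either way. A call with a gripper value outside its range is refused whole. "grip" is the closure, from -1 (fully open) to 1 (shut), so that 0 is half open, set as the call begins (left out, the last holds). The fingers move at their own pace and stop on an object; "grip_force" is the grip in N (left out, the last holds). Time passes only in rows, so rows that do not move let the fingers close. It gives the time, the measured TCP pose, the force, the opening and the grip force at its end, in the units of the state.
- observe(): the state, without advancing time (a new reading comes with each control period).
- cams.read_camera(name): name is "scene" or "side" or "wrist"; returns the picture (420x560x3 uint8, blue, green, red); there is no depth.
- cams.camera_model(name): a dict with "mtx" (3x3 intrinsics, pixels), "D" ([k1, k2, p1, p2, k3] as OpenCV has them; the pictures are not rectified), "R" (3x3) and "t" (3): a world point X has camera coordinates R X + t; the wrist camera has in their place "mount" (4x4, takes a point from camera to tool coordinates, whose origin is the TCP and whose axes are the flange's). Camera axes: x right, y down, z forward; pixel columns grow to the right and rows downward; lengths in m; the calibration is good to about 2 mm. A picture is of the moment at which its call begins: read the wrist's pose just before it. camera_model takes no time and is no camera call.
- workorder.close_job(): hands the job in; it is judged then, once.
The state is a dict: "time": time; "q": joint angles; "joint_velocities": joint speeds; "joint_efforts": joint torques, N m; "position": TCP position; "tool_rot": TCP orientation; "wrist_force": force on the tool from outside, world axes, zero at the start; "moment": the same for the moment, N m; "finger_gap": finger opening in m; "grip_force": force on a finger pad.
Only numpy, scipy, OpenCV 4.12 (cv2) and the standard library are available. Lean on these libraries where they do the work, as an engineer would, in place of code of your own. Each camera call takes 0.05 s, during which the arm holds its last target. There are 200 camera calls.

## Working session

There is one attempt and no reset: what is moved stays moved. The work goes in short steps, Python scripts to look and compute and a tool call to move; the robot and the scene stay as the last step left them, time stands still between calls to the robot, and variables do not carry over. Pictures are saved under pics/ and viewed, at most 10 in all, crops included, and the job is handed in when it is done.

Besides the shell and the picture viewer there is one more tool, called after "Emit:" by a JSON object that holds its "api" and its "payload", one argument or row to a line. send_rows: Moves the arm, as the interface text tells. Its arguments: {"type":"object","properties":{"increments":{"type":"array"},"grip":{"type":"number"},"grip_force":{"type":"number"}},"required":["increments"]}

```bash
mkdir -p pics
cat > h.py <<'E'
import numpy as np, cv2
from rig import observe, cams, workorder
from scipy.spatial.transform import Rotation as Rn
def Rq(q): return Rn.from_quat([q[1],q[2],q[3],q[0]]).as_matrix()
def pose(name,st=None):
    m=cams.camera_model(name); K=np.array(m['mtx']);D=np.array(m['D'])
    if 'R' in m: return K,D,np.array(m['R']),np.array(m['t']).ravel()
    st=st or observe(); T=np.eye(4);T[:3,:3]=Rq(st['tool_rot']);T[:3,3]=st['position']
    C=np.linalg.inv(T@np.array(m['mount'])); return K,D,C[:3,:3],C[:3,3]
def ray(P,uv):
    K,D,R,t=P; n=cv2.undistortPoints(np.array([[uv]],float),K,D)[0,0]
    return -R.T@t, R.T@np.array([n[0],n[1],1])
def onz(P,uv,z):
    o,d=ray(P,uv); return o+d*(z-o[2])/d[2]
def tri(obs):
    A=np.zeros((3,3));b=np.zeros(3)
    for P,uv in obs:
        o,d=ray(P,uv);d=d/np.linalg.norm(d);M=np.eye(3)-np.outer(d,d);A+=M;b+=M@o
    return np.linalg.solve(A,b)
def proj(P,X):
    K,D,R,t=P; return cv2.projectPoints(np.array(X,float).reshape(-1,1,3),cv2.Rodrigues(R)[0],t,K,D)[0][:,0]
E
python3 - <<'E'
from h import *
np.set_printoptions(precision=4,suppress=True)
s=observe();print(s)
for n in ['scene','side','wrist']:
    cv2.imwrite(f'pics/{n}0.png',cams.read_camera(n))
    P=pose(n,s);print(n,'cam at',-P[2].T@P[3],'fwd',P[2][2])
print(cams.camera_model('wrist')['mount'])
E
```

```text
{'time': 0.0, 'q': array([ 1.0179,  0.159 ,  1.5982, -0.    ,  1.3862, -0.2101]), 'joint_velocities': array([ 0.0012, -0.0006,  0.0009, -0.0019,  0.001 , -0.0009]), 'joint_efforts': array([  0.002 , -38.5555, -32.2117,   0.0703,   0.0376,  -0.0001]), 'position': array([0.193 , 0.541 , 0.2326]), 'tool_rot': array([-0.0003,  0.1706,  0.9853, -0.0009]), 'wrist_force': array([ 0.1001, -0.4096, -1.1535]), 'moment': array([-0.0131,  0.0414, -0.0204]), 'grip_force': 0.0, 'finger_gap': 0.09214982493858011}
scene cam at [1.341  0.2125 0.8953] fwd [-0.707  -0.1633 -0.6881]
side cam at [0.3182 0.5791 0.7908] fwd [ 0.1941 -0.5937 -0.7809]
wrist cam at [0.1188 0.5682 0.3841] fwd [ 0.2636 -0.0957 -0.9599]
[[-0.0001 -0.9598 -0.2808  0.079 ]
 [ 1.     -0.0001  0.0002  0.0004]
 [-0.0002 -0.2808  0.9598 -0.1515]
 [ 0.      0.      0.      1.    ]]
```

View pics/scene0.png

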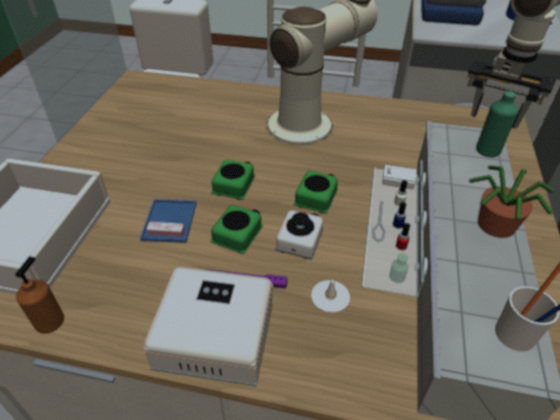

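View pics/side0.png

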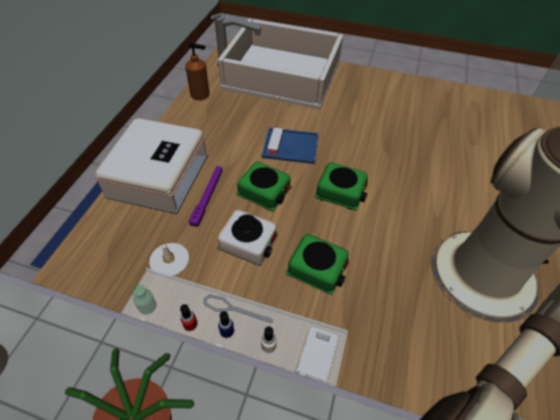

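View pics/wrist0.png

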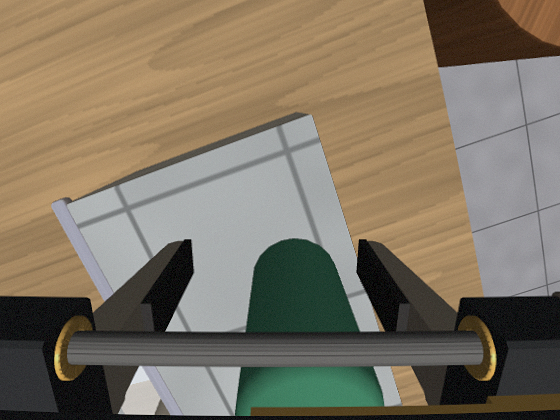

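The scene picture shows the red bottle with its cap at about (406,229). In the side picture its cap is at about (186,309).

Things that could be mistaken for it or the mixer:
- **Polish bottles (scene):** white at (402,192), dark blue at (401,215), red at (404,240).
- **Green glass bottle (scene):** (399,268).
- **Mixers (scene):** the white one is at (300,232). Green look-alikes are at (233,178), (317,190) and (236,228).

I choose the red bottle and the white mixer. The tray is at (170,221), with the pink buffer on its +x part. Next I'll check these in a close crop.

Run:
```python
from h import *
a=cv2.imread('pics/scene0.png');b=cv2.imread('pics/side0.png')
def c(im,u,v,s=5,w=80,h=60):
    return cv2.resize(im[v:v+h,u:u+w],None,fx=s,fy=s,interpolation=cv2.INTER_CUBIC)
cv2.imwrite('pics/z1.png',np.vstack([np.hstack([c(a,365,205),c(a,260,200)]),np.hstack([c(b,150,280),c(b,205,200)])]))
cv2.imwrite('pics/z2.png',np.vstack([np.hstack([c(a,130,190),c(a,365,165)]),np.hstack([c(b,250,115),c(b,195,295,5)])]))
```

```text
(no output)
```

View pics/z1.png

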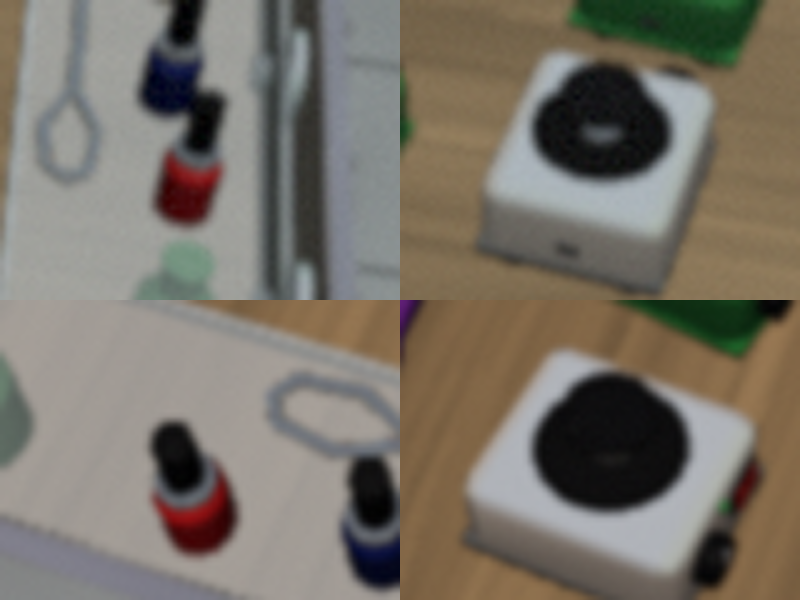

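View pics/z2.png

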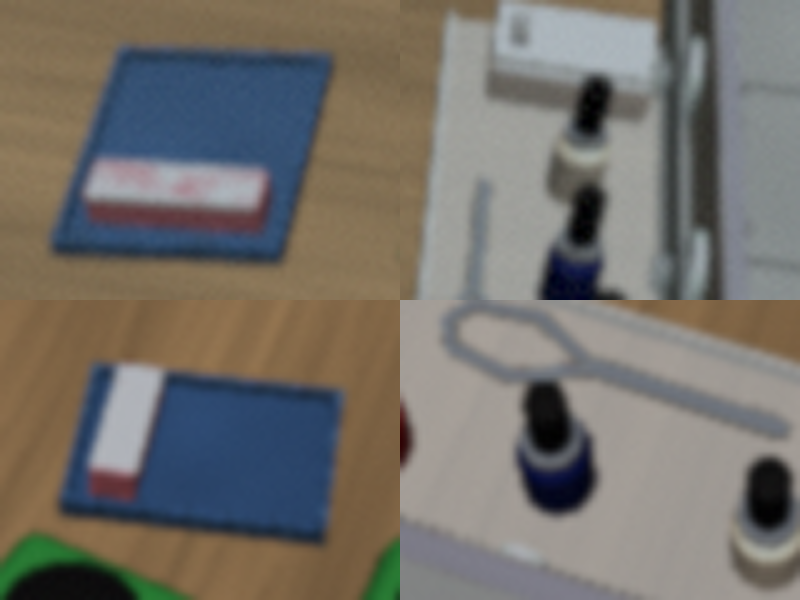

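Run:
```python
from h import *
np.set_printoptions(precision=4,suppress=True)
A=pose('scene');B=pose('side')
def px(o,x,y): return (o[0]+(x+.5)/5-.5,o[1]+(y+.5)/5-.5)
X=tri([(A,px((365,205),211,100)),(B,px((150,280),171,136))]);print('red top',X)
for nm,a,b in [('blue',px((365,165),588,0) ,None)]: pass
print('blue top',tri([(A,px((365,165),190,190)),(B,px((195,295),143,92))]))
print('white top',tri([(A,px((365,165),199,84)),(B,px((195,295),368,170))]))
ca=[(120,47),(332,55),(285,262),(53,250)];cb=[(93,64),(342,90),(325,243),(60,213)]
print('tray scene',[onz(A,px((130,190),*c),.012)[:2] for c in ca])
print('tray side',[onz(B,px((250,115),*c),.012)[:2] for c in cb])
# mixer body top corners z .062
print('mix scene',[onz(A,px((260,200),*c),.062)[:2] for c in [(148,50),(312,90),(265,240),(82,195)]])
print('mix side',[onz(B,px((205,200),*c),.062)[:2] for c in [(160,45),(355,125),(300,275),(68,195)]])
# shelf corners scene, full image approx
for uv in [(372,166),(365,285),(420,292)]: print('shelf',onz(A,uv,X[2]-.072))
a=cv2.imread('pics/scene0.png')[195:265,255:345];b=cv2.imread('pics/side0.png')[200:270,205:295]
f=lambda i:np.clip(255*(cv2.resize(i,None,fx=4.4,fy=4.4,interpolation=cv2.INTER_CUBIC)/255.)**.4,0,255)
cv2.imwrite('pics/mx.png',np.hstack([f(a),f(b)]))
```

```text
red top [0.5525 0.3407 0.1402]
blue top [0.4828 0.33   0.142 ]
white top [0.4013 0.3321 0.1408]
tray scene [array([ 0.4687, -0.3262]), array([ 0.4497, -0.2084]), array([ 0.6025, -0.1798]), array([ 0.6201, -0.2985])]
tray side [array([ 0.6124, -0.3044]), array([ 0.4666, -0.3289]), array([ 0.4447, -0.203 ]), array([ 0.5897, -0.1789])]
mix scene [array([0.4814, 0.0609]), array([0.4924, 0.1473]), array([0.5973, 0.14  ]), array([0.5876, 0.0493])]
mix side [array([0.5717, 0.0495]), array([0.4716, 0.0646]), array([0.4695, 0.1476]), array([0.5793, 0.1409])]
shelf [0.2635 0.2555 0.0682]
shelf [0.6857 0.2689 0.0682]
shelf [0.6789 0.3851 0.0682][ WARN:0@0.423] global loadsave.cpp:1063 imwrite_ Unsupported depth image for selected encoder is fallbacked to CV_8U.
```

View pics/mx.png

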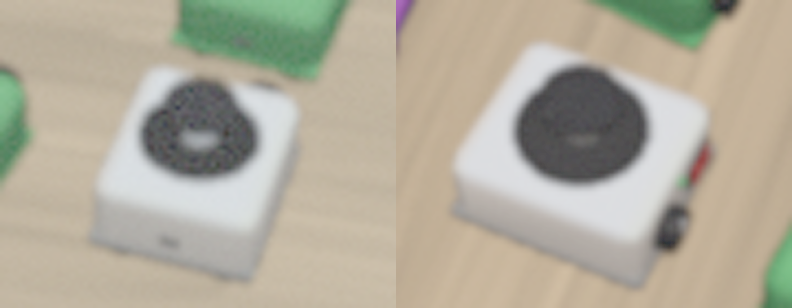

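The close crops show the red bottle third in the row, next to the blue one, and the white mixer with its cup standing over a dark disc. Before choosing the grasp yaw I'll check the plant on the wall.

Run:
```python
from h import *
np.set_printoptions(precision=4,suppress=True)
A=pose('scene');B=pose('side')
for a in [(472,198),(478,172),(515,170)]:
  for b in [(115,350),(165,363),(70,390),(190,405)]:
    X=tri([(A,a),(B,b)]); r=max(np.linalg.norm(proj(A,X)-a),np.linalg.norm(proj(B,X)-b))
    if r<15: print('leaf',a,b,X,r)
print('pot base',onz(A,(500,228),.15),'gbottle base',onz(A,(490,150),.15), onz(A,(509,97),.33))
f=lambda o,x,y:(o[0]+x/4.4,o[1]+y/4.4)
print('disc',onz(A,f((255,195),200,133),.064),onz(B,f((205,200),187,128),.064))
for z in (.085,.09,.095): print('cup',z,onz(A,f((255,195),202,105),z),onz(B,f((205,200),185,100),z))
s=observe(); T=Rq(s['tool_rot'])
print('delta to [.193,.541,.36] etc tool axes:',T)
```

```text
leaf (472, 198) (115, 350) [0.5691 0.4577 0.2526] 7.266775464602791
leaf (472, 198) (165, 363) [0.5156 0.4579 0.2136] 5.30594479036736
leaf (472, 198) (190, 405) [0.4665 0.4817 0.1697] 1.2650914387942642
leaf (478, 172) (115, 350) [0.5454 0.4627 0.2998] 12.514519718325804
leaf (478, 172) (165, 363) [0.4955 0.4632 0.2666] 0.005740378719389874
leaf (478, 172) (190, 405) [0.45   0.485  0.2303] 6.860910924650327
leaf (515, 170) (70, 390) [0.5559 0.5222 0.325 ] 14.751868785650954
pot base [0.5307 0.5389 0.15  ] gbottle base [0.2369 0.5483 0.15  ] [0.2817 0.531  0.33  ]
disc [0.5325 0.0992 0.064 ] [0.5267 0.0977 0.064 ]
cup 0.085 [0.5312 0.0994 0.085 ] [0.5276 0.0959 0.085 ]
cup 0.09 [0.5362 0.1001 0.09  ] [0.5261 0.0993 0.09  ]
cup 0.095 [0.5412 0.1008 0.095 ] [0.5246 0.1027 0.095 ]
delta to [.193,.541,.36] etc tool axes: [[-0.9418  0.3362 -0.0007]
 [ 0.3362  0.9418 -0.0012]
 [ 0.0003 -0.0014 -1.    ]]
```

Emit:
{"api": "send_rows", "payload": {
  "increments": [
    {"translation": [0,0,-5],"spin": 0},
    {"translation": [0,0,-5],"spin": 0},
    {"translation": [0,0,-3],"spin": 0},
    {"translation": [0,0,0],"spin": -0.17},
    {"translation": [0,0,0],"spin": -0.173},
    {"translation": [0,0,0],"spin": 0}
  ]
}}

```text
time: 0.9
position: [0.1932, 0.5414, 0.3632]
tool_rot: [-0.0, 0.001, 1.0, -0.0]
wrist_force: [0.5, -0.1, 1.0]
finger_gap: 0.0919
grip_force: 0.0
```

Emit:
{"api": "send_rows", "payload": {
  "increments": [
    {"translation": [-3.7,-2.6,0],"spin": 0},
    {"translation": [-3.7,-2.6,0],"spin": 0},
    {"translation": [-3.7,-2.6,0],"spin": 0},
    {"translation": [-3.7,-2.6,0],"spin": 0},
    {"translation": [-3.7,-2.6,0],"spin": 0},
    {"translation": [-3.7,-2.6,0],"spin": 0},
    {"translation": [-3.7,-2.6,0],"spin": 0},
    {"translation": [-3.7,-2.6,0],"spin": 0},
    {"translation": [-3.7,-2.6,0],"spin": 0},
    {"translation": [0,0,0],"spin": 0},
    {"translation": [0,0,0],"spin": 0}
  ],
  "grip": 0
}}

```text
time: 2.28
position: [0.5259, 0.3079, 0.3633]
tool_rot: [-0.0, 0.001, 1.0, 0.0]
wrist_force: [0.0, -0.1, -0.0]
finger_gap: 0.0464
grip_force: 0.0
```

Run:
```python
from h import *
import pickle
s=observe();cv2.imwrite('pics/w1.png',cams.read_camera('wrist'));pickle.dump(s,open('w1.pkl','wb'))
print(s['position'],s['tool_rot'],s['finger_gap'],s['time'],s['q'])
P=pose('wrist',s)
for X in ([.5525,.335,.140],[.5525,.335,.068],[.48,.332,.14],s['position']): print(proj(P,X))
```

```text
[0.52590789 0.30786122 0.36334953] [-4.19586981e-04  8.23876768e-04  9.99999568e-01  9.50835772e-05] 0.04642140954931843 2.275 [ 3.31331726e-01  1.99578760e-01  1.29799590e+00  4.54654758e-04
  1.64474928e+00 -1.23778342e+00]
[[297.63987528 201.42144212]]
[[294.15733498 187.2489799 ]]
[[296.04594344 138.41938293]]
[[274.07587516 270.76543297]]
```

View pics/w1.png

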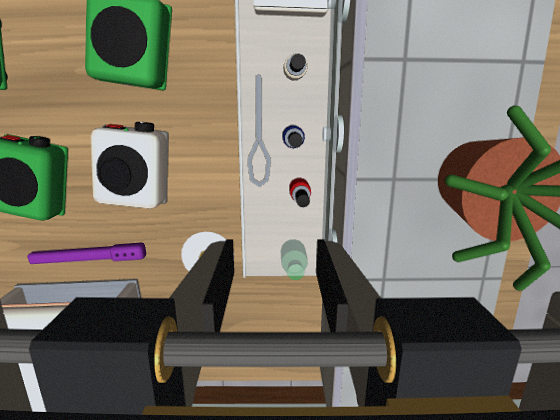

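The wrist picture shows the red cap top at about (303,199), blue at (293,138), white at (296,64), and the white mixer's cup at about (121,173). I'll enlarge the red bottle and the mixer for finer pixel positions.

Run:
```python
from h import *
a=cv2.imread('pics/w1.png')
f=lambda u,v,w,h,s:np.clip(255*(cv2.resize(a[v:v+h,u:u+w],None,fx=s,fy=s,interpolation=cv2.INTER_CUBIC)/255.)**.6,0,255).astype(np.uint8)
cv2.imwrite('pics/w1z.png',np.hstack([f(280,165,40,60,10),f(85,118,90*1,100,4)[:,:360] if 0 else cv2.copyMakeBorder(f(85,120,80,95,5),0,125,0,0,0)]))
```

```text
(no output)
```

View pics/w1z.png

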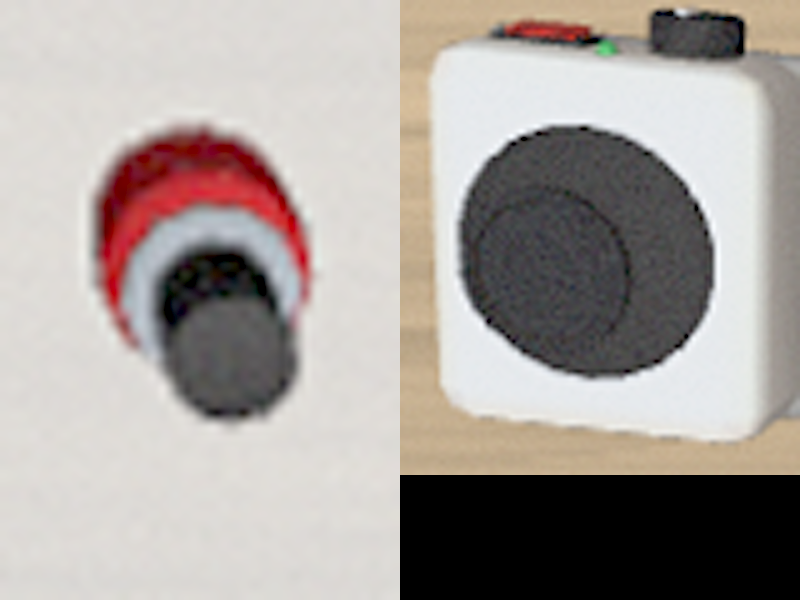

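Run:
```python
from h import *
import pickle
np.set_printoptions(precision=4,suppress=True)
s=pickle.load(open('w1.pkl','rb'));A=pose('scene');B=pose('side');W=pose('wrist',s)
px=lambda o,x,y:(o[0]+(x+.5)/5-.5,o[1]+(y+.5)/5-.5)
r=[(W,(302.65,200.2)),(A,px((365,205),211,100)),(B,px((150,280),171,136))]
print('red',tri(r),tri(r[:2]),tri([r[0],r[2]]),[onz(W,r[0][1],z) for z in(.138,.140,.142)])
f=lambda o,x,y:(o[0]+x/4.4,o[1]+y/4.4)
c=[(W,(114.8,172.6)),(A,f((255,195),202,105)),(B,f((205,200),185,100))]
print('cup',tri(c),tri(c[:2]),tri([c[0],c[2]]),[onz(W,c[0][1],z) for z in(.084,.088,.094)])
d=(85+(187.5)/5-.4,120+251.5/5-.4)
print('disc',[onz(W,d,z) for z in(.062,.066)])
for z in (.062,.066): print('disc r',np.linalg.norm(onz(W,(d[0]-25,d[1]),z)-onz(W,(d[0]+25,d[1]),z)),'cup diam',np.linalg.norm(onz(W,(98.8,172),.09)-onz(W,(130.8,172),.09)))
print('mix corners',[onz(W,px((85,120),*q),.062)[:2] for q in [(32,45),(365,55),(375,435),(45,408)]])
print('tray c from means',)
# neighbours with z .1402 via wrist
```

```text
red [0.5519 0.3408 0.1398] [0.5516 0.3417 0.1383] [0.5502 0.3405 0.1443] [array([0.5516, 0.341 , 0.138 ]), array([0.551 , 0.3408, 0.14  ]), array([0.5505, 0.3406, 0.142 ])]
cup [0.5283 0.0973 0.0838] [0.5286 0.0981 0.0831] [0.5263 0.1005 0.0912] [array([0.5283, 0.0973, 0.084 ]), array([0.5275, 0.0993, 0.088 ]), array([0.5264, 0.1022, 0.094 ])]
disc [array([0.5287, 0.0973, 0.062 ]), array([0.5279, 0.0992, 0.066 ])]
disc r 0.07024243723883815 cup diam 0.0423444685779272
disc r 0.06962205445552587 cup diam 0.0423444685779272
mix corners [array([0.4723, 0.0618]), array([0.4758, 0.152 ]), array([0.5817, 0.1445]), array([0.5735, 0.0502])]
tray c from means
```

Emit:
{"api": "send_rows", "payload": {
  "increments": [
    {"translation": [-1.25,1.65,0],"spin": 0},
    {"translation": [-1.25,1.65,0],"spin": 0},
    {"translation": [0,0,4],"spin": 0},
    {"translation": [0,0,4],"spin": 0},
    {"translation": [0,0,4],"spin": 0},
    {"translation": [0,0,0],"spin": 0},
    {"translation": [0,0,0],"spin": 0}
  ],
  "grip": 0.26
}}

```text
time: 3.2
position: [0.5516, 0.3415, 0.2459]
tool_rot: [0.001, -0.0, 1.0, 0.001]
wrist_force: [-0.6, -0.9, -0.1]
finger_gap: 0.034
grip_force: 0.0
```

Run:
```python
from h import *
s=observe();a=cams.read_camera('wrist');cv2.imwrite('pics/w2.png',a);P=pose('wrist',s)
print(s['position'],s['finger_gap'],s['wrist_force'])
for z in (.138,.14,.142): print(proj(P,[.551,.341,z]))
b,g,r=[a[:,:,i].astype(int) for i in range(3)]
m=((r>90)&(r-g>60)&(r-b>60)).astype(np.uint8); n,l,st,c=cv2.connectedComponentsWithStats(m)
for i in range(1,n):
    if st[i,4]>60: print('red',st[i],c[i])
u,v=proj(P,[.551,.341,.14])[0].astype(int)
c=cv2.resize(a[max(v-80,0):v+60,u-70:u+70],None,fx=4,fy=4,interpolation=cv2.INTER_CUBIC);print('origin',u-70,max(v-80,0));cv2.imwrite('pics/w2z.png',c)
```

```text
[0.55156568 0.34151559 0.24585709] 0.03397343229723415 [-0.59375637 -0.90664357 -0.05001419]
[[273.50190481 207.31723032]]
[[273.49666004 208.03892655]]
[[273.49134035 208.77098868]]
red [533 138  27  41 582] [549.60996564 161.99484536]
red [260 181  29  22 177] [274.16384181 187.71751412]
red [ 521  195   39   78 2125] [542.11105882 230.75105882]
origin 203 128
```

View pics/w2z.png

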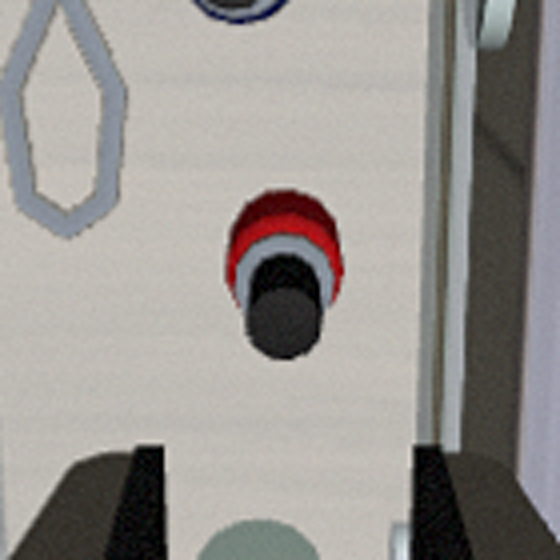

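The close crop shows the red bottle's cap top at (273.6,208.1), against a predicted (273.5,208.0). The choice and the position both hold, so I'm going down.

Emit:
{"api": "send_rows", "payload": {
  "increments": [
    {"translation": [0,0,3],"spin": 0},
    {"translation": [0,0,3],"spin": 0},
    {"translation": [0,0,2],"spin": 0},
    {"translation": [0,0,1.5],"spin": 0},
    {"translation": [0,0,1],"spin": 0},
    {"translation": [0,0,0.8],"spin": 0},
    {"translation": [0,0,0],"spin": 0},
    {"translation": [0,0,0],"spin": 0}
  ]
}}

```text
time: 4.25
position: [0.5517, 0.3408, 0.1313]
tool_rot: [0.001, -0.0, 1.0, 0.0]
wrist_force: [0.1, -0.4, 1.1]
finger_gap: 0.0341
grip_force: 0.0
```

Emit:
{"api": "send_rows", "payload": {
  "increments": [
    {"translation": [0,0,0],"spin": 0},
    {"translation": [0,0,0],"spin": 0},
    {"translation": [0,0,0],"spin": 0},
    {"translation": [0,0,0],"spin": 0},
    {"translation": [0,0,0],"spin": 0},
    {"translation": [0,0,0],"spin": 0}
  ],
  "grip": 1,
  "grip_force": 30
}}

```text
time: 5.0
position: [0.5515, 0.3407, 0.131]
tool_rot: [0.0, -0.0, 1.0, 0.0]
wrist_force: [-0.5, 0.3, 3.3]
finger_gap: 0.0154
grip_force: 30.0
```

Emit:
{"api": "send_rows", "payload": {
  "increments": [
    {"translation": [0,0,-0.7],"spin": 0},
    {"translation": [0,0,-2],"spin": 0},
    {"translation": [0,0,-3],"spin": 0},
    {"translation": [0,0,-3],"spin": 0},
    {"translation": [0,0,-3],"spin": 0},
    {"translation": [0,0,0],"spin": 0}
  ]
}}

```text
time: 5.75
position: [0.553, 0.3413, 0.252]
tool_rot: [0.003, -0.0, 1.0, 0.001]
wrist_force: [0.8, -0.6, -0.6]
finger_gap: 0.015
grip_force: 30.0
```

Emit:
{"api": "send_rows", "payload": {
  "increments": [
    {"translation": [0.3,-3,0],"spin": 0},
    {"translation": [0.3,-3,0],"spin": 0},
    {"translation": [0.3,-3,0],"spin": 0},
    {"translation": [0.3,-3,0],"spin": 0},
    {"translation": [0.3,-3,0],"spin": 0},
    {"translation": [0.3,-3,0],"spin": 0},
    {"translation": [0.3,-3,0],"spin": 0},
    {"translation": [0.25,-3.2,0],"spin": 0},
    {"translation": [0,0,0],"spin": 0},
    {"translation": [0,0,0],"spin": 0},
    {"translation": [0,0,0],"spin": 0}
  ]
}}

```text
time: 7.12
position: [0.5277, 0.0995, 0.2473]
tool_rot: [-0.0, -0.001, 1.0, 0.0]
wrist_force: [-0.4, 0.3, -0.3]
finger_gap: 0.0152
grip_force: 30.0
```

Run:
```python
from h import *
s=observe();a=cams.read_camera('wrist');b=cams.read_camera('side');P=pose('wrist',s);B=pose('side')
print(s['position'],s['finger_gap'],s['wrist_force'],s['moment'],s['time'],s['q'][5])
p=s['position']
for n,Q in(('w',P),('s',B)): print(n,proj(Q,[[.528,.0985,.086],p-[0,0,.063],p+[0,0,.009],p-[0,0,.029]]))
z=cv2.resize(a[60:270,160:400],(400,350),interpolation=cv2.INTER_CUBIC)
y=cv2.resize(b[120:270,180:310],(400,int(400*150/130)),interpolation=cv2.INTER_CUBIC)
h=max(z.shape[0],y.shape[0]);pad=lambda i:cv2.copyMakeBorder(i,0,h-i.shape[0],0,0,0)
cv2.imwrite('pics/h1.png',np.hstack([pad(z),pad(y)]))
```

```text
[0.52771257 0.09952659 0.24727364] 0.015203512420394269 [-0.39177534  0.3160871  -0.32176901] [-0.0146334  -0.01608126  0.0005222 ] 7.125 -1.6111441490422858
w [[273.2179512  192.58243623]
 [274.18952522 227.46902989]
 [274.05488673 279.61372284]
 [274.13764074 247.52653978]]
s [[246.44220691 223.32392277]
 [244.3680338  194.35705488]
 [242.61276512 168.99875784]
 [243.57083291 182.84186626]]
```

View pics/h1.png

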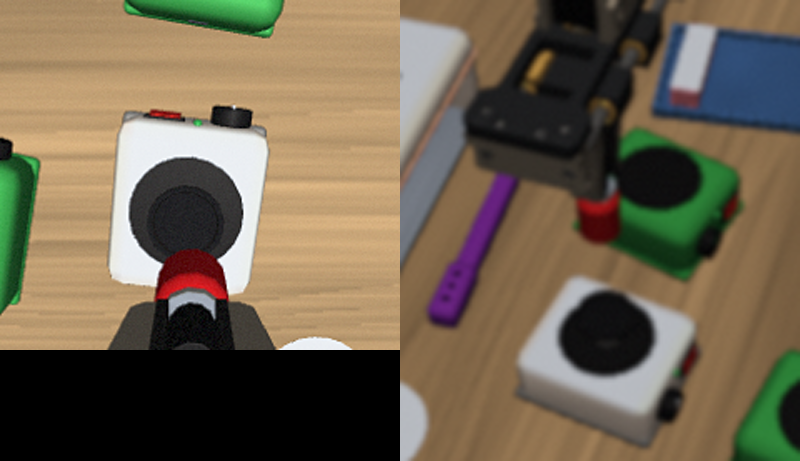

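The wrist crop shows the cup circle spanning about x 147–221 with its top near y 184 in the crop, a few mm to the left of the bottle's foot. In the side crop the bottle hangs upright. I'll fit the offset numerically.

Run:
```python
from h import *
s=observe();P=pose('wrist',s)
np.set_printoptions(precision=2,suppress=True)
t=np.linspace(0,2*np.pi,200)
for r,z in((.035,.062),(.035,.066),(.0225,.082),(.0225,.094)):
    u=proj(P,np.c_[.528+r*np.cos(t),.0985+r*np.sin(t),0*t+z]);c=(u-[160,60])*400/240
    print(r,z,'left',c[:,0].min(),'right',c[:,0].max(),'top',c[:,1].min())
```

```text
0.035 0.062 left 132.75689391653955 right 245.40987695634612 top 154.7667917522576
0.035 0.066 left 132.10253915063106 right 246.02283330435134 top 155.64441591072284
0.0225 0.082 left 150.63414231008443 right 227.31711170486514 top 181.07429082612018
0.0225 0.094 left 149.15967923828686 right 228.6490681319983 top 184.8934566280795
```

Emit:
{"api": "send_rows", "payload": {
  "increments": [
    {"translation": [0,-0.3,3],"spin": 0},
    {"translation": [0,0,3],"spin": 0},
    {"translation": [0,0,1.5],"spin": 0},
    {"translation": [0,0,0.8],"spin": 0},
    {"translation": [0,0,0],"spin": 0},
    {"translation": [0,0,0],"spin": 0}
  ]
}}

```text
time: 7.98
position: [0.5287, 0.0956, 0.1657]
tool_rot: [0.001, -0.0, 1.0, -0.0]
wrist_force: [0.5, -0.1, 0.2]
finger_gap: 0.0154
grip_force: 30.0
```

Emit:
{"api": "send_rows", "payload": {
  "increments": [
    {"translation": [0,0,0.2],"spin": 0},
    {"translation": [0,0,0.2],"spin": 0},
    {"translation": [0,0,0.1],"spin": 0},
    {"translation": [0,0,0],"spin": 0}
  ]
}}

```text
time: 8.48
position: [0.5278, 0.0956, 0.1595]
tool_rot: [-0.0, -0.0, 1.0, 0.0]
wrist_force: [-0.8, 0.6, 0.3]
finger_gap: 0.0153
grip_force: 30.0
```

Emit:
{"api": "send_rows", "payload": {
  "increments": [
    {"translation": [0,0,0.2],"spin": 0},
    {"translation": [0,0,0.2],"spin": 0},
    {"translation": [0,0,0],"spin": 0}
  ]
}}

```text
time: 8.85
position: [0.5277, 0.0956, 0.1553]
tool_rot: [-0.0, -0.0, 1.0, 0.0]
wrist_force: [-0.1, 1.6, -0.6]
finger_gap: 0.0151
grip_force: 30.0
```

Emit:
{"api": "send_rows", "payload": {
  "increments": [
    {"translation": [0,0,0.15],"spin": 0},
    {"translation": [0,0,0],"spin": 0}
  ]
}}

```text
time: 9.1
position: [0.5278, 0.0956, 0.154]
tool_rot: [-0.0, -0.0, 1.0, 0.0]
wrist_force: [0.7, 0.6, -0.0]
finger_gap: 0.0151
grip_force: 30.0
```

Emit:
{"api": "send_rows", "payload": {
  "increments": [
    {"translation": [0,0,0.15],"spin": 0},
    {"translation": [0,0,0],"spin": 0}
  ]
}}

```text
time: 9.35
position: [0.5278, 0.0956, 0.1524]
tool_rot: [-0.0, -0.0, 1.0, -0.0]
wrist_force: [-0.2, 0.7, -0.5]
finger_gap: 0.0153
grip_force: 30.0
```

Emit:
{"api": "send_rows", "payload": {
  "increments": [
    {"translation": [0,0,0.15],"spin": 0},
    {"translation": [0,0,0],"spin": 0}
  ]
}}

```text
time: 9.6
position: [0.5277, 0.0956, 0.1509]
tool_rot: [-0.0, -0.0, 1.0, -0.0]
wrist_force: [-0.4, 0.4, 0.3]
finger_gap: 0.015
grip_force: 30.0
```

Emit:
{"api": "send_rows", "payload": {
  "increments": [
    {"translation": [0,0,0.15],"spin": 0},
    {"translation": [0,0,0],"spin": 0}
  ]
}}

```text
time: 9.85
position: [0.5278, 0.0956, 0.1494]
tool_rot: [-0.0, -0.0, 1.0, -0.0]
wrist_force: [-0.4, 0.7, -1.1]
finger_gap: 0.0153
grip_force: 30.0
```

Emit:
{"api": "send_rows", "payload": {
  "increments": [
    {"translation": [0,0,0.15],"spin": 0},
    {"translation": [0,0,0],"spin": 0}
  ]
}}

```text
time: 10.1
position: [0.5278, 0.0956, 0.1479]
tool_rot: [-0.0, -0.0, 1.0, -0.0]
wrist_force: [0.6, 0.4, 0.1]
finger_gap: 0.0149
grip_force: 30.0
```

Emit:
{"api": "send_rows", "payload": {
  "increments": [
    {"translation": [0,0,0.15],"spin": 0},
    {"translation": [0,0,0],"spin": 0}
  ]
}}

```text
time: 10.35
position: [0.5281, 0.0956, 0.1469]
tool_rot: [0.0, -0.0, 1.0, -0.0]
wrist_force: [0.3, -0.2, 1.2]
finger_gap: 0.0151
grip_force: 30.0
```

Emit:
{"api": "send_rows", "payload": {
  "increments": [
    {"translation": [0,0,0.1],"spin": 0},
    {"translation": [0,0,0],"spin": 0}
  ]
}}

```text
time: 10.6
position: [0.5282, 0.0956, 0.146]
tool_rot: [0.0, -0.0, 1.0, -0.0]
wrist_force: [0.0, -0.0, 4.5]
finger_gap: 0.0151
grip_force: 30.0
```

Emit:
{"api": "send_rows", "payload": {
  "increments": [
    {"translation": [0,0,0.1],"spin": 0},
    {"translation": [0,0,0],"spin": 0}
  ]
}}

```text
time: 10.85
position: [0.5282, 0.0956, 0.1449]
tool_rot: [0.0, -0.0, 1.0, -0.0]
wrist_force: [-1.5, 0.0, 5.0]
finger_gap: 0.0156
grip_force: 30.0
```

Emit:
{"api": "send_rows", "payload": {
  "increments": [
    {"translation": [0,0,0.1],"spin": 0},
    {"translation": [0,0,0],"spin": 0}
  ]
}}

```text
time: 11.1
position: [0.5282, 0.0955, 0.144]
tool_rot: [0.0, -0.0, 1.0, -0.0]
wrist_force: [-0.7, -0.1, 6.0]
finger_gap: 0.0153
grip_force: 30.0
```

Emit:
{"api": "send_rows", "payload": {
  "increments": [
    {"translation": [0,0,0.1],"spin": 0},
    {"translation": [0,0,0.1],"spin": 0},
    {"translation": [0,0,0],"spin": 0}
  ]
}}

```text
time: 11.48
position: [0.5283, 0.0956, 0.1422]
tool_rot: [0.0, -0.0, 1.0, -0.0]
wrist_force: [-0.9, 0.1, 7.5]
finger_gap: 0.0152
grip_force: 30.0
```

Emit:
{"api": "send_rows", "payload": {
  "increments": [
    {"translation": [0,0,0.1],"spin": 0},
    {"translation": [0,0,0],"spin": 0}
  ]
}}

```text
time: 11.72
position: [0.5283, 0.0956, 0.1414]
tool_rot: [0.0, -0.0, 1.0, -0.0]
wrist_force: [-2.2, 0.2, 8.4]
finger_gap: 0.0151
grip_force: 30.0
```

Emit:
{"api": "send_rows", "payload": {
  "increments": [
    {"translation": [0,0,0.05],"spin": 0},
    {"translation": [0,0,0],"spin": 0}
  ]
}}

```text
time: 11.98
position: [0.5283, 0.0956, 0.141]
tool_rot: [0.001, -0.0, 1.0, -0.0]
wrist_force: [-0.9, -0.2, 9.2]
finger_gap: 0.0151
grip_force: 30.0
```

Emit:
{"api": "send_rows", "payload": {
  "increments": [
    {"translation": [0,0,0.05],"spin": 0},
    {"translation": [0,0,0],"spin": 0}
  ]
}}

```text
time: 12.22
position: [0.5284, 0.0956, 0.1409]
tool_rot: [0.001, -0.0, 1.0, -0.0]
wrist_force: [-3.2, 0.6, 9.2]
finger_gap: 0.0151
grip_force: 30.0
```

Emit:
{"api": "send_rows", "payload": {
  "increments": [
    {"translation": [0,0,0.05],"spin": 0},
    {"translation": [0,0,0],"spin": 0}
  ]
}}

```text
time: 12.48
position: [0.5286, 0.0956, 0.1408]
tool_rot: [0.001, -0.0, 1.0, -0.0]
wrist_force: [-3.5, -0.0, 12.9]
finger_gap: 0.0154
grip_force: 30.0
```

Emit:
{"api": "send_rows", "payload": {
  "increments": [
    {"translation": [0,0,0.05],"spin": 0},
    {"translation": [0,0,0],"spin": 0}
  ]
}}

```text
time: 12.72
position: [0.5287, 0.0956, 0.1408]
tool_rot: [0.001, -0.0, 1.0, -0.0]
wrist_force: [-4.5, -0.5, 15.6]
finger_gap: 0.0152
grip_force: 30.0
```

Emit:
{"api": "send_rows", "payload": {
  "increments": [
    {"translation": [0,0,0]},
    {"translation": [0,0,0]},
    {"translation": [0,0,0]},
    {"translation": [0,0,0]},
    {"translation": [0,0,0]},
    {"translation": [0,0,0]},
    {"translation": [0,0,0]},
    {"translation": [0,0,0]}
  ]
}}

```text
schema error: expected keys translation, spin
```

Emit:
{"api": "send_rows", "payload": {
  "increments": [
    {"translation": [0,0,0]},
    {"translation": [0,0,0]},
    {"translation": [0,0,0]},
    {"translation": [0,0,0]},
    {"translation": [0,0,0]},
    {"translation": [0,0,0]},
    {"translation": [0,0,0]},
    {"translation": [0,0,0]}
  ]
}}

```text
schema error: expected keys translation, spin
```

Emit:
{"api": "send_rows", "payload": {
  "increments": [
    {"translation": [0,0,0],"spin": 0},
    {"translation": [0,0,0],"spin": 0},
    {"translation": [0,0,0],"spin": 0},
    {"translation": [0,0,0],"spin": 0},
    {"translation": [0,0,0],"spin": 0},
    {"translation": [0,0,0],"spin": 0},
    {"translation": [0,0,0],"spin": 0},
    {"translation": [0,0,0],"spin": 0}
  ]
}}

```text
time: 13.72
position: [0.5287, 0.0956, 0.1408]
tool_rot: [0.001, -0.0, 1.0, -0.0]
wrist_force: [-5.4, 0.1, 14.7]
finger_gap: 0.0151
grip_force: 30.0
```

Emit:
{"api": "send_rows", "payload": {
  "increments": [
    {"translation": [0,0,0],"spin": 0},
    {"translation": [0,0,0],"spin": 0},
    {"translation": [0,0,0],"spin": 0},
    {"translation": [0,0,0],"spin": 0},
    {"translation": [0,0,0],"spin": 0},
    {"translation": [0,0,0],"spin": 0},
    {"translation": [0,0,0],"spin": 0},
    {"translation": [0,0,0],"spin": 0}
  ]
}}

```text
time: 14.72
position: [0.5287, 0.0956, 0.1408]
tool_rot: [0.001, -0.0, 1.0, -0.0]
wrist_force: [-4.0, -0.1, 15.1]
finger_gap: 0.0154
grip_force: 30.0
```

Run:
```python
from h import *
s=observe();print(s['position'],s['tool_rot'],s['wrist_force'],s['q'])
# tray centre from both views
S=np.array([[.4687,-.3262],[.4497,-.2084],[.6025,-.1798],[.6201,-.2985]]);D=np.array([[.4666,-.3289],[.4447,-.203],[.5897,-.1789],[.6124,-.3044]])
M=(S+D)/2;c=M.mean(0);ex=(M[2]+M[3]-M[0]-M[1]);ex/=np.linalg.norm(ex);ey=M[1]+M[2]-M[0]-M[3];print(c,S.mean(0),D.mean(0),ex,ey/np.linalg.norm(ey),'free',c-.025*ex)
A=pose('scene');B=pose('side');px=lambda o,x,y:(o[0]+(x+.5)/5-.5,o[1]+(y+.5)/5-.5)
print('buf scene',[onz(A,px((130,190),*q),.027)[:2] for q in[(95,160),(268,172),(265,207),(85,195)]])
print('buf side',[onz(B,px((250,115),*q),.027)[:2] for q in[(112,64),(162,68),(135,175),(90,170)]])
```

```text
[0.52868564 0.09558825 0.14082965] [ 9.03173175e-04 -2.00129790e-04  9.99999567e-01 -1.04206711e-04] [-3.99849566 -0.10858271 15.09667855] [-4.61224828e-02  1.51168992e-01  1.79648395e+00 -1.34040922e-04
  1.19212565e+00 -1.61726963e+00]
[ 0.5318    -0.2535125] [ 0.53525  -0.253225] [ 0.52835 -0.2538 ] [0.98481187 0.17362482] [-0.16416948  0.98643215] free [ 0.5071797  -0.25785312]
buf scene [array([ 0.56823701, -0.29506306]), array([ 0.55723407, -0.20375276]), array([ 0.58131105, -0.19638967]), array([ 0.59304353, -0.28980178])]
buf side [array([ 0.59623163, -0.29090775]), array([ 0.56759711, -0.29680425]), array([ 0.55499757, -0.20584657]), array([ 0.57985033, -0.20173071])]
```

Emit:
{"api": "send_rows", "payload": {
  "increments": [
    {"translation": [0,0,-0.4],"spin": 0},
    {"translation": [0,0,-0.6],"spin": 0},
    {"translation": [0,0,-2],"spin": 0},
    {"translation": [0,0,-3],"spin": 0},
    {"translation": [0,0,-3],"spin": 0},
    {"translation": [0,0,-2],"spin": 0},
    {"translation": [0,0,0],"spin": 0}
  ]
}}

```text
time: 15.6
position: [0.5285, 0.0956, 0.2494]
tool_rot: [0.001, -0.0, 1.0, -0.0]
wrist_force: [0.1, -0.5, -1.0]
finger_gap: 0.0151
grip_force: 30.0
```

Emit:
{"api": "send_rows", "payload": {
  "increments": [
    {"translation": [0.1,-1.5,0],"spin": 0},
    {"translation": [0.2,-3,0],"spin": 0},
    {"translation": [0.2,-3.2,0],"spin": 0},
    {"translation": [0.2,-3.2,0],"spin": 0},
    {"translation": [0.2,-3.2,0],"spin": 0},
    {"translation": [0.2,-3.2,0],"spin": 0},
    {"translation": [0.2,-3.2,0],"spin": 0},
    {"translation": [0.2,-3.2,0],"spin": 0},
    {"translation": [0.2,-3.2,0],"spin": 0},
    {"translation": [0.2,-3.2,0],"spin": 0},
    {"translation": [0.2,-3.2,0],"spin": 0},
    {"translation": [0,-2,0],"spin": 0}
  ]
}}

```text
time: 17.1
position: [0.5056, -0.2589, 0.2469]
tool_rot: [-0.001, 0.001, 1.0, 0.001]
wrist_force: [-1.1, -0.5, -0.2]
finger_gap: 0.0155
grip_force: 30.0
```

Emit:
{"api": "send_rows", "payload": {
  "increments": [
    {"translation": [0,0,3],"spin": 0},
    {"translation": [0,0,3],"spin": 0},
    {"translation": [0,0,3],"spin": 0},
    {"translation": [0,0,3],"spin": 0},
    {"translation": [0,0,3],"spin": 0},
    {"translation": [0,0,0.8],"spin": 0},
    {"translation": [0,0,0],"spin": 0},
    {"translation": [0,0,0],"spin": 0}
  ]
}}

```text
time: 18.1
position: [0.5077, -0.2581, 0.092]
tool_rot: [0.001, -0.0, 1.0, -0.001]
wrist_force: [1.0, -0.2, -0.4]
finger_gap: 0.0156
grip_force: 30.0
```

Emit:
{"api": "send_rows", "payload": {
  "increments": [
    {"translation": [0,0,0.8],"spin": 0},
    {"translation": [0,0,0.5],"spin": 0},
    {"translation": [0,0,0.3],"spin": 0},
    {"translation": [0,0,0.2],"spin": 0},
    {"translation": [0,0,0],"spin": 0}
  ]
}}

```text
time: 18.73
position: [0.5069, -0.2574, 0.0725]
tool_rot: [-0.0, -0.0, 1.0, 0.0]
wrist_force: [0.9, -0.7, -0.6]
finger_gap: 0.0153
grip_force: 30.0
```

Emit:
{"api": "send_rows", "payload": {
  "increments": [
    {"translation": [0,0,0.1],"spin": 0},
    {"translation": [0,0,0.1],"spin": 0},
    {"translation": [0,0,0],"spin": 0}
  ]
}}

```text
time: 19.1
position: [0.5069, -0.2574, 0.0706]
tool_rot: [-0.0, -0.0, 1.0, 0.0]
wrist_force: [0.3, 0.0, 0.5]
finger_gap: 0.0148
grip_force: 30.0
```

Emit:
{"api": "send_rows", "payload": {
  "increments": [
    {"translation": [0,0,0.1],"spin": 0},
    {"translation": [0,0,0],"spin": 0}
  ]
}}

```text
time: 19.35
position: [0.5069, -0.2574, 0.0695]
tool_rot: [-0.0, -0.0, 1.0, 0.0]
wrist_force: [-1.2, 0.2, -0.8]
finger_gap: 0.0151
grip_force: 30.0
```

Emit:
{"api": "send_rows", "payload": {
  "increments": [
    {"translation": [0,0,0.1],"spin": 0},
    {"translation": [0,0,0],"spin": 0}
  ]
}}

```text
time: 19.6
position: [0.5069, -0.2574, 0.0686]
tool_rot: [-0.0, -0.0, 1.0, 0.0]
wrist_force: [-0.3, 0.7, -0.2]
finger_gap: 0.0153
grip_force: 30.0
```

Emit:
{"api": "send_rows", "payload": {
  "increments": [
    {"translation": [0,0,0.07],"spin": 0},
    {"translation": [0,0,0],"spin": 0}
  ]
}}

```text
time: 19.85
position: [0.5071, -0.2575, 0.0686]
tool_rot: [0.0, -0.0, 1.0, -0.0]
wrist_force: [-1.9, 0.3, 5.9]
finger_gap: 0.0152
grip_force: 30.0
```

Emit:
{"api": "send_rows", "payload": {
  "increments": [
    {"translation": [0,0,0.05],"spin": 0},
    {"translation": [0,0,0],"spin": 0}
  ]
}}

```text
time: 20.1
position: [0.5073, -0.2576, 0.0685]
tool_rot: [0.0, -0.0, 1.0, -0.0]
wrist_force: [-3.0, 3.0, 8.8]
finger_gap: 0.015
grip_force: 30.0
```

Emit:
{"api": "send_rows", "payload": {
  "increments": [
    {"translation": [0,0,0.05],"spin": 0},
    {"translation": [0,0,0],"spin": 0}
  ]
}}

```text
time: 20.35
position: [0.5074, -0.2577, 0.0685]
tool_rot: [0.0, -0.0, 1.0, -0.0]
wrist_force: [-3.6, 2.6, 11.5]
finger_gap: 0.0151
grip_force: 30.0
```

Emit:
{"api": "send_rows", "payload": {
  "increments": [
    {"translation": [0,0,0.05],"spin": 0},
    {"translation": [0,0,0],"spin": 0}
  ]
}}

```text
time: 20.6
position: [0.5075, -0.2577, 0.0685]
tool_rot: [0.0, -0.0, 1.0, -0.0]
wrist_force: [-3.9, 3.7, 14.8]
finger_gap: 0.0149
grip_force: 30.0
```

It is standing on the floor. I'll take the load off, then open.

Emit:
{"api": "send_rows", "payload": {
  "increments": [
    {"translation": [0,0,-0.1],"spin": 0},
    {"translation": [0,0,-0.1],"spin": 0},
    {"translation": [0,0,0],"spin": 0}
  ]
}}

```text
time: 20.98
position: [0.5071, -0.2575, 0.0686]
tool_rot: [0.0, -0.0, 1.0, -0.0]
wrist_force: [-0.6, 0.2, 3.7]
finger_gap: 0.015
grip_force: 30.0
```

Emit:
{"api": "send_rows", "payload": {
  "increments": [
    {"translation": [0,0,0],"spin": 0},
    {"translation": [0,0,0],"spin": 0},
    {"translation": [0,0,0],"spin": 0},
    {"translation": [0,0,0],"spin": 0}
  ],
  "grip": 0.2
}}

```text
time: 21.48
position: [0.5069, -0.2574, 0.0683]
tool_rot: [-0.0, -0.0, 1.0, 0.0]
wrist_force: [-0.4, 0.2, -0.7]
finger_gap: 0.037
grip_force: 0.0
```

Emit:
{"api": "send_rows", "payload": {
  "increments": [
    {"translation": [0,0,-1],"spin": 0},
    {"translation": [0,0,-3],"spin": 0},
    {"translation": [0,0,-4],"spin": 0},
    {"translation": [0,0,-4],"spin": 0},
    {"translation": [0,0,-4],"spin": 0},
    {"translation": [0,0,0],"spin": 0},
    {"translation": [0,0,0],"spin": 0}
  ]
}}

```text
time: 22.35
position: [0.5067, -0.2572, 0.2281]
tool_rot: [-0.0, -0.0, 1.0, 0.0]
wrist_force: [0.3, -0.5, -0.4]
finger_gap: 0.037
grip_force: 0.0
```

Run:
```python
from h import *
np.set_printoptions(precision=4,suppress=True)
s=observe()
for n in('wrist','scene','side'):
    a=cams.read_camera(n);cv2.imwrite(f'pics/f_{n}.png',a);P=pose(n,s)
    b,g,r=[a[:,:,i].astype(int) for i in range(3)]
    m=((r>80)&(r-g>50)&(r-b>50)).astype(np.uint8);k,l,st,c=cv2.connectedComponentsWithStats(m)
    e=proj(P,[[.5075,-.2577,.022],[.5075,-.2577,.077],[.5075,-.2577,.041]])
    print(n,'expected body/top/collar',e.round(1).tolist())
    for i in range(1,k):
        if st[i,4]>15 and np.hypot(*(c[i]-e[0]))<40: print('  red',st[i],c[i])
    if n!='wrist':
        d=np.abs(a.astype(int)-cv2.imread(f'pics/{n}0.png')).max(2)
        k,l,st,c=cv2.connectedComponentsWithStats((cv2.GaussianBlur(d.astype(np.uint8),(5,5),0)>40).astype(np.uint8))
        print('  changes',[(st[i,4],c[i].round().tolist()) for i in range(1,k) if st[i,4]>12])
    else: print('  dark cap', a[int(e[1][1]),int(e[1][0])])
print(s['time'],s['wrist_force'],s['position'])
```

```text
wrist expected body/top/collar [[273.8, 183.0], [273.7, 195.8], [273.8, 187.0]]
  red [262 169  26  23 208] [274.6779 176.7596]
  dark cap [50 50 51]
scene expected body/top/collar [[171.0, 209.4], [167.8, 194.2], [169.9, 204.2]]
  red [167 206   9   6  39] [171.2051 208.4359]
  changes [(np.int32(388), [118.0, 6.0]), (np.int32(5090), [148.0, 86.0]), (np.int32(563), [195.0, 6.0]), (np.int32(666), [354.0, 11.0]), (np.int32(15), [363.0, 1.0]), (np.int32(1800), [530.0, 26.0]), (np.int32(199), [373.0, 37.0]), (np.int32(82), [122.0, 28.0]), (np.int32(687), [283.0, 50.0]), (np.int32(116), [293.0, 31.0]), (np.int32(1004), [329.0, 41.0]), (np.int32(62), [121.0, 44.0]), (np.int32(13), [368.0, 50.0]), (np.int32(1707), [362.0, 74.0]), (np.int32(34), [506.0, 56.0]), (np.int32(1185), [516.0, 88.0]), (np.int32(131), [476.0, 106.0]), (np.int32(182), [171.0, 207.0]), (np.int32(311), [403.0, 237.0])]
side expected body/top/collar [[298.2, 142.6], [299.4, 127.4], [298.6, 137.5]]
  red [295 139   9   5  32] [298.625  140.9375]
  changes [(np.int32(32), [312.0, 0.0]), (np.int32(1796), [304.0, 51.0]), (np.int32(993), [540.0, 52.0]), (np.int32(16586), [487.0, 198.0]), (np.int32(174), [299.0, 139.0]), (np.int32(480), [526.0, 149.0]), (np.int32(188), [548.0, 139.0]), (np.int32(5361), [508.0, 366.0]), (np.int32(385), [188.0, 318.0]), (np.int32(716), [495.0, 410.0])]
22.35 [ 0.2965 -0.4546 -0.3996] [ 0.5067 -0.2572  0.2281]
```

The images put the bottle upright in the tray where expected. Apart from the arm, the only changes are at its old and new places. I'm handing it in.

```bash
python3 -c "
from rig import workorder
print(workorder.close_job())"
```

```text
the job is handed in; nothing more can be done
None
```

I pressed the red bottle on the white mixer's cup to its hard stop (about 15 N, held just over 2 s), stood it upright on the free floor of the blue tray, and handed the job in at about 22 s; set-down force briefly reached about 15 N before I backed off and released, and camera checks showed nothing else moved.

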